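# Stow the pour spout in its spring clip and open the water can of unknown thread

## Robot

A 6-joint arm with a two-finger parallel gripper is mounted at the origin on the work surface. World frame = base frame: x ahead of the robot, y to its left, z up, the work surface at z = 0. Lengths are in m, angles in rad, forces in N, time in s.
With the tool pointing down it reaches from about 0.375 to 0.9 m from the base axis. Payload 3.1 kg.
Tool frame: the origin (TCP) lies between the finger pads; the fingertips stand 19 mm ahead of it and the grasp point (between the pads) is the TCP; z points along the fingers, y is the line along which they close (so a half turn about z gives the same grasp; the last joint's range is limited). The gripper opens to 87 mm and grips with 3 to 60 N. Pads are 19 mm wide; open, the fingers measure 117 mm over their backs; the gripper's body (75 mm by 190 mm) begins 51 mm behind the grasp point.
Start: joints at [0.955, 0.527, 1.433, -0, 1.181, -0.178], TCP at [0.265, 0.566, 0.242] pointing down, gripper open.
Joint ranges: [-3.08, 3.08], [-0.75, 2.2], [0.22, 2.44], [-1.43, 4.57], [0, 2.65], [-2.85, 2.85]. Speed limits (rad/s): [2.79, 2.79, 3.14, 3.14, 3.14, 3.14].

## Interface

Orientations are given as a unit quaternion [x, y, z, w].
In Python, from rig import robot, camera, camera_info, hand_in gives the robot as it stands.
- The arm moves only by the shell command python3 -m handwheel 'ROWS' [FORCE]. ROWS is a JSON object of lists of equal length, an entry for each row: "hand": the opening, from 0 (shut) to 1 (fully open); "translation": the shift along the world's x, y, z in mm, a list of three; "turn": the turn, a rotation vector about the world's x, y, z in rad, a list of three. In form: {"hand": [hand, ...], "translation": [[tx, ty, tz], ...], "turn": [[ax, ay, az], ...]}. A call has 1 to 12 rows; each row is the pose to reach, as a shift and turn from the pose commanded when the call began; what a row does not reach only later rows make up. A row lasts 1/12 s, in which the tool goes at most 41.7 mm and 7.16 degrees, less where a joint would pass 70% of its speed; a pose out of reach is approached as far as the arm can. A call with a gripper value outside its range is refused whole. The fingers move at their own pace and stop on an object; FORCE is the grip in N (left out, the last holds). Time passes only in rows, so rows that repeat a pose let the fingers close. It gives the time, the measured TCP pose, the force, the opening and the grip force at its end, in the units of the state.
- robot.get_obs(): the state, without advancing time (a new reading comes with each control period).
- camera(name): name is "scene" or "side" or "wrist"; returns (picture, depth): 384x512x3 uint8, red, green, blue; 384x512 float32, m along the optical axis (not along the pixel's ray), 0 where there is no reading.
- camera_info(name): a dict with "vertical_fov" (degrees; the focal length in pixels is half the picture's height over the tangent of half this angle, whatever the lens; pixels are square), "cx", "cy" (the principal point, pixels), "world_from_camera" (4x4, takes a point from camera to world coordinates). Camera axes: x right, y down, z forward; pixel columns grow to the right and rows downward; lengths in m; the calibration is good to about 2 mm. The wrist camera is an equidistant fisheye: a pixel r from the principal point sees the ray r / f radians off the axis. A picture is of the moment at which its call begins: read the wrist's pose just before it. camera_info takes no time and is no camera call; for the wrist camera it gives the pose at the moment of the call.
- hand_in(): hands the job in; it is judged then, once.
The state is a dict: "time": time; "q": joint angles; "joint_velocities": joint speeds; "joint_torque": joint torques, N m; "position": TCP position; "tool_rot": TCP orientation; "ft_force": force on the tool from outside, world axes, zero at the start; "moment": the same for the moment, N m; "grip_width": finger opening in m; "grip_force": force on a finger pad.
Only numpy, scipy, OpenCV 4.12 (cv2) and the standard library are available. Lean on these libraries where they do the work, as an engineer would, in place of code of your own. Each camera call takes 0.05 s, during which the arm holds its last target. There are 200 camera calls.

## Task

Get the green water can ready for refilling. First stow the loose white spout tube: push it down past the red sprung jaw until it rests at the bottom of the grey fork clip with the jaw snapped shut over it, and let go of it. Then unscrew the can's black cap: nobody knows whether its thread is right- or left-handed, so try gently one way and, if it will not turn, the other way, about a fifth of a turn, then lift it straight off; finish while still holding the cap level, in the air just above the can's mouth (roughly 5 to 10 cm up), and leave the steel bowl, the nail brush and the mug where they are.

Things in the scene. Friction and masses are not known exactly. Their poses are not given: they have to be found in the camera images.
- spout: Loose straight white pour-spout tube, 200 mm long, 20 mm in diameter, with a blue square collar (28 x 28 mm, 16 mm long) at each end, so it does not roll; 50 to 120 g. Origin at its middle on its axis (14 mm above the slab as it lies); it runs along its own y. Both ends alike. Grip it at its middle.
- clip: Grey metal fork clip fixed to the slab, z up; base plate 90 (x) by 160 (y) by 8 mm, origin at the middle of its underside. The tube is to lie along the clip's y, its middle over the origin within 15 mm. Between the forks (y -43 to +43 mm) nothing is higher than 26 mm: fingers holding the tube's middle have room there.
- clip_seat (a point): Where the middle of the tube's axis lies when seated, 48 mm above the slab; axes as the clip's. Two forks at y = -50 and +50 mm, 14 mm wide along y, form a slot 23 mm wide in x, its bottom 38 mm above the slab; the -x prongs rise to 76 mm and then flare outward to 89 mm, the +x prongs to 54 mm.
- jaw (a joint): Red sprung hinged jaw of the clip, rad: 0 is shut, growing as it is pushed aside toward the clip's +x; it springs back by itself. Pushing the tube straight down on the slot's centre line swings it about 0.25 rad and takes about 5 to 20 N. A seated tube lies free under the shut jaw.
- jaw_nose (a point): Nose of the jaw's +y claw. The two claws (y = -65 and +65 mm, 10 mm wide) overhang the slot from the +x side, with sloping tops 60 to 89 mm above the slab; the noses reach to about the centre line of the slot.
- can: Green plastic water can fixed in a steel foot frame, z up, 200 (x) by 150 (y) mm, top 150 mm above the slab; a handle 40 mm high stands across its top at x = +105 mm. Origin on the slab under the neck's axis; the can reaches from x = -60 to +140 mm. Its white neck holds the cap by a short thread whose hand varies and does not show.
- can_mouth (a point): Centre of the mouth at the top of the neck, 176 mm above the slab.
- cap: Loose black cap on the neck, 52 mm in diameter, 28 mm high, 45 g; yellow stripe on top toward its own +x (at first also the can's +x). Origin at its underside's centre, 154 mm up when on. Wrong way it stops hard within 0.3 rad and a side grip slips round it; right way it turns freely and lifts off only between 0.9 and 2.2 rad (best 1.2).
- bowl: Stainless steel bowl, 160 mm across, 60 mm high. Leave alone.
- nail_brush: Nail brush with a red handle, 30 x 85 x 48 mm. Leave alone.
- mug: Yellow plastic mug, 76 mm across, 80 mm high. Leave alone.
Not all that is in view belongs to the job. Of the things shaped like the cap, the black one is meant.

How it is judged:
By the outcome, as a careful person would: the job done as asked, in the order asked, and still so for the second after the job is handed in, while the arm keeps its last pose, push and grip.
It also fails if it takes over 61 s, if anything falls off the work surface, if the arm or the gripper's body presses on something with over 40 N, if the wrist force passes 120 N, or if a joint passes its speed limit or range.

## Working session

There is one attempt and no reset: what is moved stays moved. The work goes in short steps, Python scripts to look and compute and a shell command to move; the robot and the scene stay as the last step left them, time stands still between calls to the robot, and variables do not carry over. Pictures are saved under pics/ and viewed, at most 10 in all, crops included, and the job is handed in when it is done.

```bash
mkdir -p pics; ls; cat > h.py <<'E'
import numpy as np, cv2
from rig import robot, camera, camera_info, hand_in
def grab(n):
    ci=camera_info(n); p,d=camera(n); return p,d,ci
def cloud(d,ci):
    h,w=d.shape; f=h/2/np.tan(np.radians(ci['vertical_fov'])/2)
    v,u=np.mgrid[:h,:w]; P=np.stack([(u-ci['cx'])/f*d,(v-ci['cy'])/f*d,d],-1)
    T=np.array(ci['world_from_camera']); W=P@T[:3,:3].T+T[:3,3]; W[d<=0]=np.nan
    return W
def save(n,p,s=1.0): cv2.imwrite('pics/'+n,cv2.resize(cv2.cvtColor(p,cv2.COLOR_RGB2BGR),None,fx=s,fy=s))
E
python3 - <<'E'
from h import *
ims=[]
for n in('scene','side'):
    p,d,ci=grab(n); np.savez('/tmp/'+n,p=p,d=d,W=cloud(d,ci)); save(n+'0.png',p,1.5); print(n,np.round(np.array(ci['world_from_camera']),2).tolist(),ci['vertical_fov'],(d>0).mean())
print(robot.get_obs())
E
```

```text
pics
scene [[0.56, 0.55, -0.62, 1.3], [0.83, -0.37, 0.42, -0.52], [0.01, -0.75, -0.66, 0.94], [0.0, 0.0, 0.0, 1.0]] 55.63045344309811 0.9951680501302084
side [[0.8, -0.43, 0.41, -0.04], [-0.59, -0.58, 0.56, -0.83], [-0.01, -0.69, -0.72, 1.21], [0.0, 0.0, 0.0, 1.0]] 48.05196934377423 0.9957427978515625
{'time': 0.1, 'q': array([ 9.54525975e-01,  5.28368539e-01,  1.43373024e+00, -1.48444757e-06,
        1.18141230e+00, -1.78492630e-01]), 'joint_velocities': array([-2.97460500e-05, -2.21489527e-03, -3.91065872e-03, -1.64292099e-04,
        2.77360573e-03,  5.04301489e-04]), 'joint_torque': array([-6.94222072e-04, -4.40988743e+01, -1.77148211e+01,  6.34201895e-02,
        5.34134475e-02, -4.68711244e-05]), 'position': array([0.26457028, 0.56557433, 0.2406863 ]), 'tool_rot': array([ 2.17144755e-01,  9.76138943e-01, -8.84731810e-04, -3.70586431e-04]), 'ft_force': array([ 0.33672899, -0.08593713, -0.01636484]), 'moment': array([-0.0570895 ,  0.05123023, -0.03695045]), 'grip_force': 0.0, 'grip_width': 0.08707779584666352}
```

View pics/scene0.png

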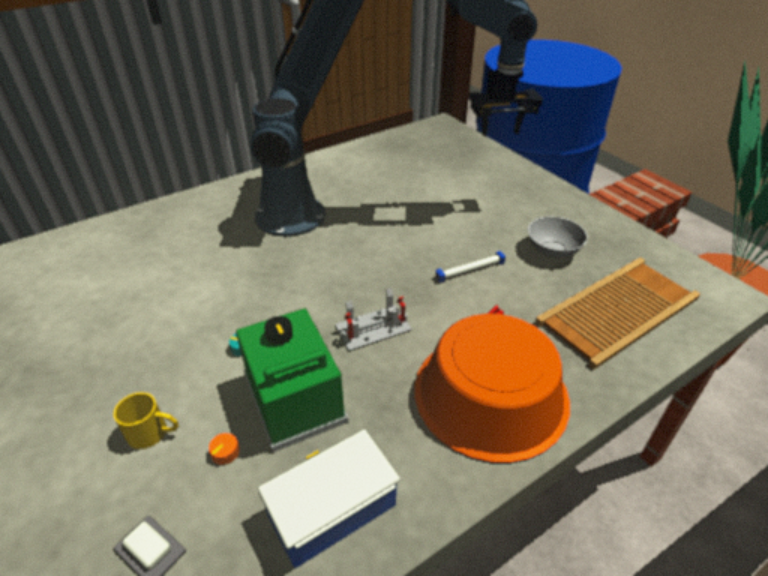

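View pics/side0.png

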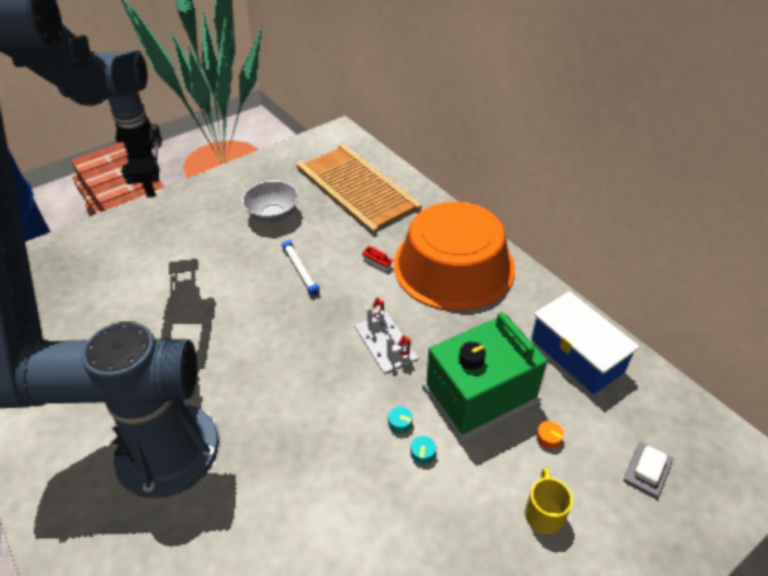

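In both views the spout lies at scene (470,266) / side (300,268). The clip is at scene (372,322) / side (385,335). The caps are black on the can at scene (278,330) / side (472,354), teal at side (400,419) and (424,450), and orange at side (550,433). The black one on the can's neck is the one meant, and I'll confirm it in a crop.

```bash
cat > m.py <<'E'
from h import *
tops=[]
for n in('scene','side'):
    z=np.load(f'/tmp/{n}.npz'); p,W=z['p'],z['W']; hsv=cv2.cvtColor(p,cv2.COLOR_RGB2HSV); H,S,V=[hsv[...,i].astype(int) for i in range(3)]
    X,Y,Z=[W[...,i] for i in range(3)]
    tab=(X>.3)&(X<.8)&(abs(Y)<.5)
    print(n,'slab z',np.nanmedian(Z[(X>.3)&(X<.4)&(abs(Y)<.1)]))
    blue=(H>100)&(H<130)&(S>120)&(Z>.004)&(Z<.04)&tab&(Y>-.1)
    k,l,st,c=cv2.connectedComponentsWithStats(blue.astype(np.uint8))
    for i in range(1,k):
        if st[i,4]>15: q=W[l==i]; print(' blue',st[i,4],c[i].round(),np.nanmean(q,0).round(4),np.nanmax(q[:,2]).round(4))
    wh=(S<60)&(V>120)&(Z>.012)&(Z<.035)&tab&(Y>.05)
    print(' white',wh.sum(),np.nanmean(W[wh],0).round(4))
    red=((H<8)|(H>172))&(S>140)&(Z>.03)&(Z<.11)&tab
    k,l,st,c=cv2.connectedComponentsWithStats(red.astype(np.uint8))
    for i in range(1,k):
        if st[i,4]>10: q=W[l==i]; print(' red',st[i,4],c[i].round(),np.nanmean(q,0).round(4),np.nanmin(q,0).round(3),np.nanmax(q,0).round(3))
    pl=(Z>.004)&(Z<.013)&tab&(S<40)
    pl=cv2.morphologyEx(pl.astype(np.uint8),cv2.MORPH_OPEN,np.ones((2,2)))
    k,l,st,c=cv2.connectedComponentsWithStats(pl)
    for i in range(1,k):
        if st[i,4]>60:
            q=W[l==i][:,:2].astype(np.float32); r=cv2.minAreaRect(q*1000); print(' plate',st[i,4],c[i].round(),r)
    gr=(H>45)&(H<80)&(S>120)&(abs(Z-.15)<.006)
    q=W[gr][:,:2].astype(np.float32); print(' cantop',gr.sum(),cv2.minAreaRect(q*1000))
    cap=(V<70)&(abs(Z-.182)<.006)&tab
    yel=(H>20)&(H<35)&(S>120)&(abs(Z-.182)<.008)&tab
    q=W[cap|yel]; print(' cap',len(q),np.nanmean(q,0).round(4),cv2.minEnclosingCircle((q[:,:2]*1000).astype(np.float32)),'yel',np.nanmean(W[yel],0).round(4))
    if cap.any():
        v,u=np.argwhere(cap).mean(0).astype(int); tops.append(cv2.resize(p[v-70:v+70,max(u-70,0):u+70],(390,390),interpolation=cv2.INTER_CUBIC))
save('crop1.png',np.hstack(tops))
E
python3 m.py
```

```text
scene slab z 0.0005334076164434931
 blue 19 [334. 170.] [0.5195 0.3715 0.0262] 0.0327
 blue 25 [293. 182.] [0.4869 0.1897 0.0262] 0.0311
 white 159 [0.5037 0.2848 0.0222]
 red 28 [267. 205.] [0.5666 0.0114 0.0633] [0.55  0.006 0.031] [0.576 0.017 0.088]
 red 21 [329. 206.] [0.6782 0.1996 0.0444] [0.671 0.179 0.031] [0.683 0.216 0.051]
 red 19 [232. 212.] [ 0.539  -0.1135  0.074 ] [ 0.515 -0.12   0.061] [ 0.553 -0.097  0.09 ]
 red 11 [233. 221.] [ 0.5506 -0.1172  0.0434] [ 0.548 -0.121  0.033] [ 0.552 -0.114  0.053]
 plate 140 [249. 213.] ((523.9616088867188, -40.939208984375), (87.459228515625, 55.461212158203125), 85.8826675415039)
 plate 367 [251. 224.] ((562.541748046875, -50.80493927001953), (161.2796630859375, 42.76669692993164), 81.35953521728516)
 cantop 2183 ((649.1546020507812, 528.644287109375), (1815.689208984375, 208.3191375732422), 87.78919219970703)
 cap 209 [ 0.5872 -0.2914  0.1821] ((630.0391845703125, -298.42633056640625), 78.23075103759766) yel [ 0.5857 -0.2884  0.1829]
side slab z -0.000984776787700925
 blue 17 [191. 162.] [0.511  0.3728 0.025 ] 0.0301
 blue 31 [208. 192.] [0.4778 0.1889 0.0217] 0.0309
 white 152 [0.4946 0.2849 0.0207]
 red 39 [252. 168.] [0.6777 0.1796 0.0421] [0.665 0.149 0.031] [0.69  0.216 0.051]
 red 24 [252. 201.] [0.5567 0.013  0.0736] [0.544 0.006 0.059] [0.568 0.02  0.089]
 red 28 [270. 227.] [ 0.5367 -0.1155  0.0711] [ 0.522 -0.121  0.047] [ 0.548 -0.109  0.088]
 plate 82 [262. 219.] ((560.4990234375, -49.580078125), (136.4105987548828, 29.61638069152832), 69.72233581542969)
 plate 256 [250. 229.] ((515.6494140625, -39.497528076171875), (143.0891571044922, 55.31852340698242), 76.4559555053711)
 cantop 2005 ((645.4854125976562, 609.9903564453125), (1962.0810546875, 301.8211669921875), 84.6048812866211)
 cap 185 [ 0.5756 -0.2909  0.1811] ((617.560546875, -303.1439208984375), 73.94120025634766) yel [ 0.5835 -0.288   0.1817]
```

View pics/crop1.png

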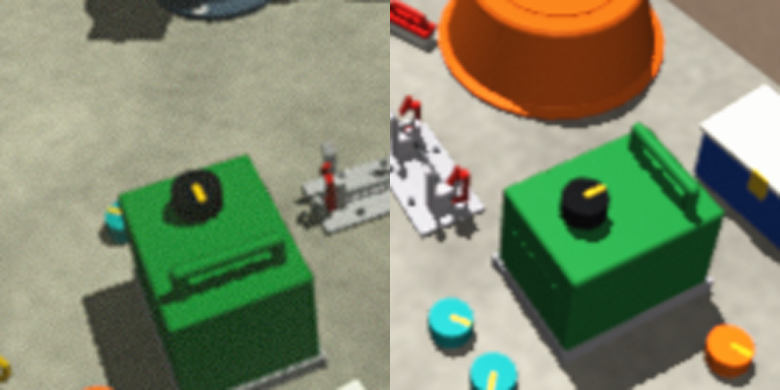

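The enlarged crop shows the black cap with its yellow stripe on the green can's neck, at crop (197,195) and (584,203). That is the cap meant, and the teal and orange ones lie loose on the slab. Next I move over the spout for a close look.

```bash
python3 -m handwheel '{"hand":[1,1,1,1,1,1,1,1,1,1,1,1],"translation":[[234,-283,-40],[234,-283,-40],[234,-283,-40],[234,-283,-40],[234,-283,-40],[234,-283,-40],[234,-283,-40],[234,-283,-40],[234,-283,-40],[234,-283,-40],[234,-283,-40],[234,-283,-40]],"turn":[[0,0,-1.31],[0,0,-1.31],[0,0,-1.31],[0,0,-1.31],[0,0,-1.31],[0,0,-1.31],[0,0,-1.31],[0,0,-1.31],[0,0,-1.31],[0,0,-1.31],[0,0,-1.31],[0,0,-1.31]]}' 30
cat >> h.py <<'E'
def wcloud(d,ci):
    h,w=d.shape; f=h/2/np.tan(np.radians(ci['vertical_fov'])/2)
    v,u=np.mgrid[:h,:w]; x=u-ci['cx']; y=v-ci['cy']; r=np.hypot(x,y)+1e-9; th=r/f
    t=np.tan(th); P=np.stack([x/r*t*d,y/r*t*d,d],-1); P[(d<=0)|(th>1.45)]=np.nan
    T=np.array(ci['world_from_camera']); return P@T[:3,:3].T+T[:3,3]
E
cat > sp.py <<'E'
from h import *
import sys
p,d,ci=grab('wrist'); W=wcloud(d,ci); np.savez('/tmp/'+sys.argv[1],p=p,d=d,W=W); save(sys.argv[1]+'.png',p,1.5)
o=robot.get_obs(); print(o['time'],o['position'].round(4),o['tool_rot'].round(4)); print(np.array(ci['world_from_camera']).round(3).tolist(),ci['vertical_fov'])
hsv=cv2.cvtColor(p,cv2.COLOR_RGB2HSV); H,S,V=[hsv[...,i].astype(int) for i in range(3)]; X,Y,Z=[W[...,i] for i in range(3)]
blue=(H>100)&(H<130)&(S>120)&(Z<.06)&(X>.4)&(X<.6)
k,l,st,c=cv2.connectedComponentsWithStats(blue.astype(np.uint8))
for i in range(1,k):
    if st[i,4]>40: q=W[l==i]; t=q[q[:,2]>np.nanmax(q[:,2])-.008]; print('blue',st[i,4],c[i].round(),np.nanmean(t,0).round(4),[round(v,1) for v in sum([list(a) if not np.isscalar(a) else [a] for a in cv2.minAreaRect(t[:,:2].astype(np.float32)*1000)],[])])
wh=(S<60)&(V>120)&(Z>.016)&(Z<.035)&(abs(Y-.283)<.09)&(abs(X-.5)<.06); print('white',wh.sum(),np.nanmean(W[wh],0).round(4))
E
python3 sp.py w1; python3 - <<'E'
from h import *
for n in('scene','side'):
    z=np.load(f'/tmp/{n}.npz'); W=z['W']; X,Y,Z=[W[...,i] for i in range(3)]
    b=(Z>.045)&(Z<.065)&(Y>.3)&(X<.7)&(X>.4); print('bowl',cv2.minEnclosingCircle((W[b][:,:2]*1000).astype(np.float32)))
E
```

```text
time: 1.1
position: [0.4992, 0.2819, 0.2009]
tool_rot: [0.768, 0.641, -0.001, -0.0]
ft_force: [-0.0, -0.2, -0.4]
grip_width: 0.0873
grip_force: 0.0
1.15 [0.4989 0.2825 0.201 ] [ 7.667e-01  6.420e-01 -6.000e-04 -2.000e-04]
[[0.984, -0.172, -0.049, 0.512], [-0.179, -0.946, -0.269, 0.354], [-0.0, 0.274, -0.962, 0.344], [0.0, 0.0, 0.0, 1.0]] 65.70646984690485
blue 347 [257.  95.] [0.512  0.3724 0.0281] [511.9, 372.4, 14.0, 25.2, 79.6]
blue 199 [259. 252.] [0.4821 0.1954 0.0275] [481.8, 194.9, 9.2, 26.4, 80.8]
white 2442 [0.4975 0.2867 0.0223]
bowl ((608.7740478515625, 944.6175537109375), 495.4669189453125)
bowl ((530.2237548828125, 1377.691162109375), 922.6195068359375)
```

View pics/w1.png

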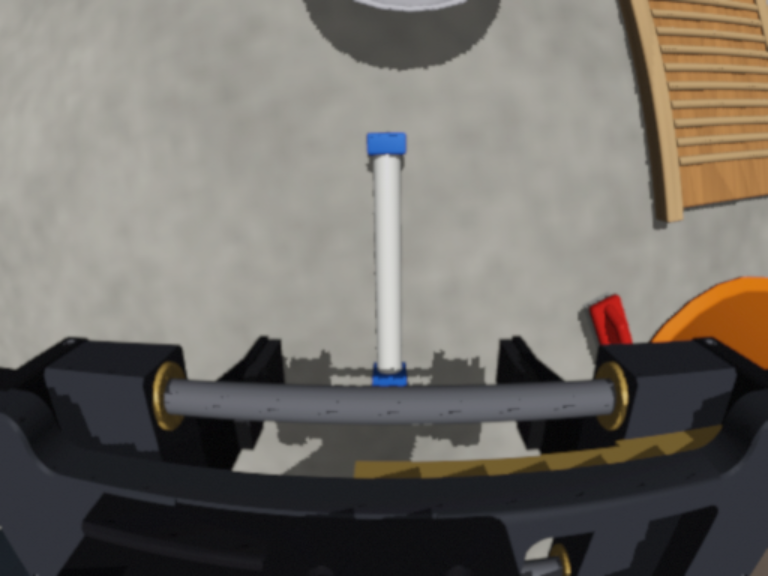

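The wrist view shows the spout at (387,260), with its collars at (387,143) and (390,375), aligned with the fingers and clear of the bowl and brush. I lower to it and grip.

```bash
python3 -m handwheel '{"hand":[1,1,1,1,1,1,1,0,0,0,0,0],"translation":[[-2,0,-35],[-2,0,-75],[-2,0,-115],[-2,0,-150],[-2,0,-170],[-2,0,-178],[-2,0,-178],[-2,0,-178],[-2,0,-178],[-2,0,-178],[-2,0,-178],[-2,0,-178]],"turn":[[0,0,0],[0,0,0],[0,0,0],[0,0,0],[0,0,0],[0,0,0],[0,0,0],[0,0,0],[0,0,0],[0,0,0],[0,0,0],[0,0,0]]}' 45
```

```text
time: 2.15
position: [0.4976, 0.2833, 0.0247]
tool_rot: [0.767, 0.642, 0.001, 0.0]
ft_force: [0.1, -0.1, -0.3]
grip_width: 0.0613
grip_force: 0.0
```

```bash
python3 -m handwheel '{"hand":[0,0,0,0,0,0,0,0,0,0,0,0],"translation":[[0,0,0],[0,0,0],[0,0,0],[0,0,0],[0,0,0],[0,0,0],[0,0,0],[0,0,0],[0,0,0],[0,0,20],[0,0,55],[0,0,90]],"turn":[[0,0,0],[0,0,0],[0,0,0],[0,0,0],[0,0,0],[0,0,0],[0,0,0],[0,0,0],[0,0,0],[0,0,0],[0,0,0],[0,0,0]]}' 45
python3 -m handwheel '{"hand":[0,0,0,0,0,0,0,0,0,0,0,0],"translation":[[0,-20,35],[-4,-55,70],[-10,-90,110],[-15,-130,125],[-20,-170,125],[-25,-210,125],[-30,-250,125],[-35,-290,125],[-40,-330,125],[-45,-365,125],[-47,-392,125],[-47,-392,125]],"turn":[[0,0,0],[0,0,0],[0,0,0],[0,0,0],[0,0,0],[0,0,0],[0,0,0],[0,0,0],[0,0,0],[0,0,0],[0,0,0],[0,0,0]]}'
cat > cl.py <<'E'
from h import *
import sys
p,d,ci=grab('wrist'); W=wcloud(d,ci); np.savez('/tmp/'+sys.argv[1],p=p,d=d,W=W); save(sys.argv[1]+'.png',p,1.5)
o=robot.get_obs(); print(o['time'],o['position'].round(4),o['tool_rot'].round(4),o['grip_width'],o['grip_force'])
hsv=cv2.cvtColor(p,cv2.COLOR_RGB2HSV); H,S,V=[hsv[...,i].astype(int) for i in range(3)]; X,Y,Z=[W[...,i] for i in range(3)]
box=(X>.44)&(X<.64)&(Y>-.17)&(Y<.08)
pl=box&(Z>.004)&(Z<.014)&(S<45); pl=cv2.morphologyEx(pl.astype(np.uint8),cv2.MORPH_OPEN,np.ones((3,3)))>0
print('plate',pl.sum(),cv2.minAreaRect(W[pl][:,:2].astype(np.float32)*1000))
red=box&((H<8)|(H>172))&(S>120)&(Z>.03)&(Z<.12)
k,l,st,c=cv2.connectedComponentsWithStats(red.astype(np.uint8))
for i in range(1,k):
    if st[i,4]>30:
        q=W[l==i]; print('red',st[i,4],c[i].round(),np.nanmean(q,0).round(4),np.nanmin(q,0).round(3),np.nanmax(q,0).round(3))
g=box&(S<60)&(Z>.045)&(Z<.1)
k,l,st,c=cv2.connectedComponentsWithStats(g.astype(np.uint8))
for i in range(1,k):
    if st[i,4]>30:
        q=W[l==i]; print('grey',st[i,4],c[i].round(),np.nanmean(q,0).round(4),np.nanmin(q,0).round(3),np.nanmax(q,0).round(3))
E
python3 cl.py w2
```

```text
time: 3.15
position: [0.4955, 0.2825, 0.113]
tool_rot: [0.767, 0.642, -0.002, -0.001]
ft_force: [1.4, -0.4, -1.6]
grip_width: 0.0185
grip_force: 45.0
time: 4.15
position: [0.4503, -0.1147, 0.2388]
tool_rot: [0.769, 0.639, -0.0, 0.002]
ft_force: [1.0, 0.5, -0.5]
grip_width: 0.0191
grip_force: 45.0
4.2 [ 0.4499 -0.1118  0.2386] [7.687e-01 6.397e-01 1.000e-04 4.000e-04] 0.018678785210462297 44.988834857940674
plate 5876 ((531.85546875, -48.26914978027344), (159.21002197265625, 90.58758544921875), 80.66815185546875)
red 308 [336.  48.] [0.555  0.0122 0.0731] [0.541 0.007 0.031] [0.57  0.019 0.09 ]
red 295 [336. 167.] [ 0.5339 -0.1132  0.0746] [ 0.521 -0.121  0.032] [ 0.548 -0.108  0.089]
grey 217 [308.  60.] [0.5217 0.0023 0.079 ] [ 0.516 -0.004  0.045] [0.529 0.012 0.091]
grey 111 [334.  64.] [ 0.5546 -0.0022  0.0531] [ 0.55  -0.009  0.046] [0.56  0.005 0.056]
grey 207 [309. 154.] [ 0.5062 -0.0935  0.079 ] [ 0.5   -0.103  0.046] [ 0.513 -0.087  0.092]
grey 119 [334. 151.] [ 0.5385 -0.0998  0.0532] [ 0.534 -0.107  0.045] [ 0.544 -0.093  0.056]
```

View pics/w2.png

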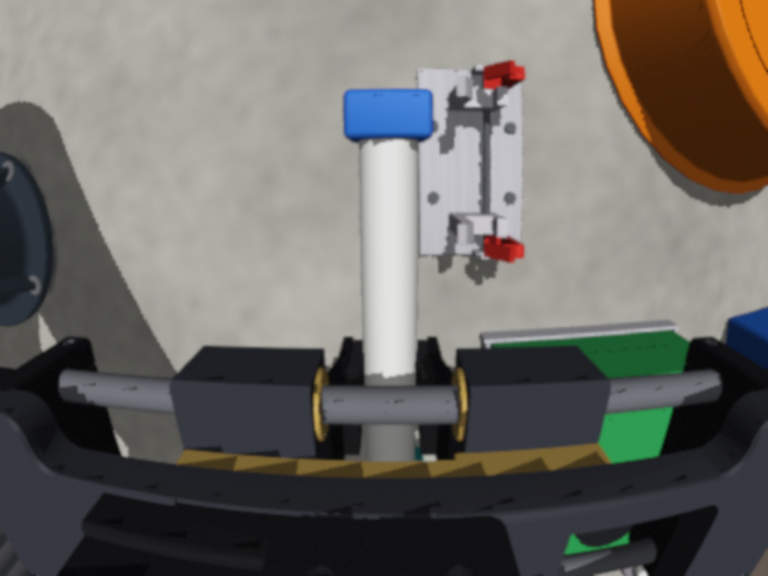

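The wrist view shows the tube held along column 388 with its collar at (388,114). The clip is at (470,162), with red claws at (505,73) and (505,248). I compute both lines from this same view.

```bash
cat > tb.py <<'E'
from h import *
import sys
from scipy.optimize import least_squares
z=np.load(f'/tmp/{sys.argv[1]}.npz'); p,W=z['p'],z['W']; hsv=cv2.cvtColor(p,cv2.COLOR_RGB2HSV); H,S,V=[hsv[...,i].astype(int) for i in range(3)]
o=robot.get_obs(); t=o['position']; c=t-[0,0,.008]
B=np.zeros(S.shape,bool); B[100:232,225:295]=True
wh=B&(S<60)&(V>80)&(abs(W[...,2]-c[2])<.02)&(np.hypot(W[...,0]-c[0],W[...,1]-c[1])<.1)
q=W[wh]; 
def res(a):  # axis: point (x0+kx*s, y, z0+kz*s)
    n=np.array([a[1],1,a[3]]); n/=np.linalg.norm(n); r=q-[a[0],c[1],a[2]]; return np.linalg.norm(np.cross(r,n),axis=1)-.01
s=least_squares(res,[c[0],.17,c[2],0],loss='soft_l1',f_scale=.001); a=s.x
print('n',len(q),'axis x at tcp y',a[0].round(4),'yawdeg',-np.degrees(np.arctan(a[1])).round(2),'z',a[2].round(4),'pitchdeg',np.degrees(np.arctan(a[3])).round(2),'rms',np.sqrt((s.fun**2).mean()).round(5))
bl=B|True; bl=(H>100)&(H<130)&(S>120)&(abs(W[...,2]-c[2]-.014)<.006)&(np.hypot(W[...,0]-c[0],W[...,1]-c[1])<.14)
print('collar',bl.sum(),W[bl].mean(0).round(4), 'tcp',t.round(4)); r=cv2.minAreaRect(W[bl][:,:2].astype(np.float32)*1000);print(r)
e=np.array(r[0])/1000; n=np.array([a[1],1])/np.hypot(a[1],1); print('tube mid by collar',(e-.092*n).round(4))
E
python3 tb.py w2
python3 - <<'E'
from h import *
z=np.load('/tmp/w2.npz');W=z['W'];p=z['p']
S=cv2.cvtColor(p,cv2.COLOR_RGB2HSV)[...,1]
a=np.radians(-9.35);R=np.array([[np.cos(a),np.sin(a)],[-np.sin(a),np.cos(a)]])
L=(W[...,:2]-[.5319,-.0483])@R.T*1000; Z=W[...,2]*1000
for y0,n in((50,'+'),(-50,'-')):
    for lo,hi in((35,43),(46,58),(58,70),(70,80),(80,95)):
        m=(abs(L[...,1]-y0)<9)&(Z>lo)&(Z<hi)&(S<60)&(abs(L[...,0])<45)
        if m.sum()>5: h,b=np.histogram(L[m][:,0],np.arange(-30,42,4)); print(n,lo,hi,m.sum(),dict((int(x),int(k)) for x,k in zip(b,h) if k))
E
```

```text
n 5080 axis x at tcp y 0.4498 yawdeg -10.25 z 0.2295 pitchdeg -0.1 rms 0.00087
collar 1872 [ 0.4654 -0.0254  0.2432] tcp [ 0.4499 -0.1118  0.2386]
((465.44293212890625, -25.41287612915039), (15.460663795471191, 27.394285202026367), 79.26282501220703)
tube mid by collar [ 0.4491 -0.1159]
+ 35 43 210 {-22: 14, -18: 3, -14: 2, -10: 11, -6: 28, -2: 41, 2: 42, 6: 35, 10: 29, 14: 3, 18: 2}
+ 46 58 138 {-22: 21, -18: 4, -14: 3, 10: 48, 14: 41, 18: 21}
+ 58 70 20 {-22: 8, -18: 9, -14: 3}
+ 70 80 22 {-18: 4, -14: 18}
+ 80 95 146 {-26: 39, -22: 60, -18: 38, -14: 9}
- 35 43 194 {-22: 13, -18: 1, -14: 1, -10: 7, -6: 22, -2: 45, 2: 38, 6: 37, 10: 25, 14: 3, 18: 2}
- 46 58 145 {-22: 24, -18: 4, -14: 2, 10: 50, 14: 39, 18: 26}
- 58 70 13 {-22: 6, -18: 5, -14: 2}
- 70 80 30 {-22: 5, -18: 3, -14: 22}
- 80 95 134 {-26: 22, -22: 59, -18: 45, -14: 8}
```

```bash
python3 -m handwheel '{"hand":[0,0,0,0,0,0,0,0],"translation":[[30,25,0],[60,50,0],[83,66,-30],[83,66,-65],[83,66,-95],[83,66,-98],[83,66,-98],[83,66,-98]],"turn":[[0,0,0.016],[0,0,0.016],[0,0,0.016],[0,0,0.016],[0,0,0.016],[0,0,0.016],[0,0,0.016],[0,0,0.016]]}' 55
python3 cl.py w3; python3 tb.py w3
```

```text
time: 4.87
position: [0.5333, -0.0424, 0.1413]
tool_rot: [0.761, 0.648, 0.0, 0.0]
ft_force: [0.9, 0.1, -0.4]
grip_width: 0.0186
grip_force: 55.0
4.9167 [ 0.5339 -0.0428  0.1421] [0.7616 0.6481 0.0008 0.0011] 0.018496339617248312 54.988110065460205
plate 5629 ((534.1820068359375, -34.97998046875), (131.88845825195312, 90.3697509765625), 80.88524627685547)
red 295 [288. 133.] [0.5617 0.0131 0.0771] [0.554 0.007 0.035] [0.57  0.018 0.089]
red 43 [278. 295.] [ 0.5359 -0.1134  0.0823] [ 0.534 -0.119  0.071] [ 0.537 -0.109  0.088]
grey 329 [232. 155.] [0.5215 0.0049 0.0857] [ 0.515 -0.003  0.051] [0.527 0.012 0.092]
grey 121 [282. 151.] [ 0.5566 -0.0022  0.0544] [ 0.553 -0.009  0.053] [0.56  0.005 0.056]
n 5043 axis x at tcp y 0.5321 yawdeg -8.97 z 0.132 pitchdeg 0.13 rms 0.00069
collar 1872 [0.5462 0.0473 0.146 ] tcp [ 0.5339 -0.0428  0.1421]
((546.0447998046875, 47.217796325683594), (15.678939819335938, 26.986024856567383), 80.82479858398438)
tube mid by collar [ 0.5317 -0.0437]
```

View pics/w3.png

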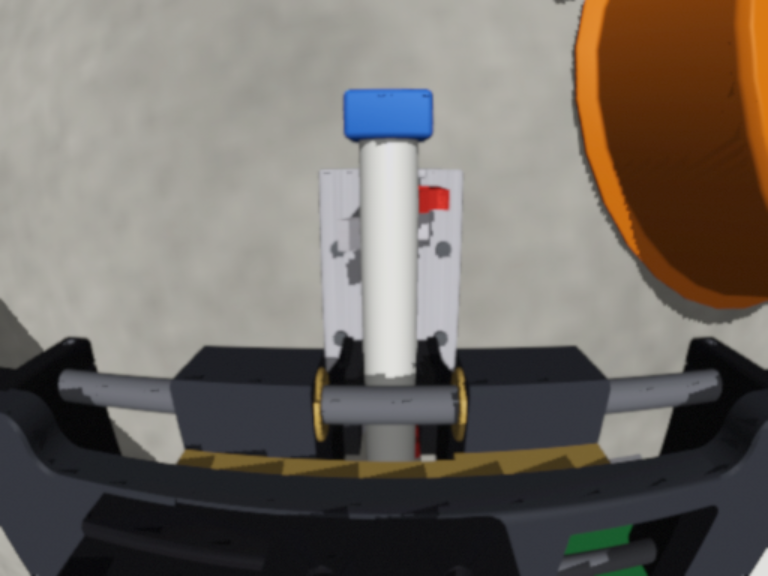

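The tube sits over the slot between the prongs, with the red claw at (435,197) to its right, where it should be. Next I push down in two stages.

```bash
python3 -m handwheel '{"hand":[0,0,0,0,0,0,0,0],"translation":[[0.6,-2,-15],[0.6,-2,-30],[0.6,-2,-37],[0.6,-2,-42],[0.6,-2,-47],[0.6,-2,-52],[0.6,-2,-57],[0.6,-2,-60]],"turn":[[0,0,0],[0,0,0],[0,0,0],[0,0,0],[0,0,0],[0,0,0],[0,0,0],[0,0,0]]}' 60
python3 -c "
from h import *
o=robot.get_obs(); print(o['position'].round(4),o['ft_force'].round(2),o['moment'].round(2))"
```

```text
time: 5.58
position: [0.5326, -0.0447, 0.0807]
tool_rot: [0.762, 0.648, -0.001, -0.001]
ft_force: [-3.7, 0.3, 5.7]
grip_width: 0.0184
grip_force: 60.0
[ 0.5326 -0.0447  0.0807] [-3.73  0.25  5.66] [-0.08  0.7   0.02]
```

Force is 5.7 N upward, so the jaw is yielding as described. I continue to the bottom.

```bash
python3 -m handwheel '{"hand":[0,0,0,0,0,0,0,0],"translation":[[0,0,-4],[0,0,-8],[0,0,-12],[0,0,-16],[0,0,-20],[0,0,-23],[0,0,-25],[0,0,-25]],"turn":[[0,0,0],[0,0,0],[0,0,0],[0,0,0],[0,0,0],[0,0,0],[0,0,0],[0,0,0]]}' 60
python3 -c "
from h import *
o=robot.get_obs(); print(o['position'].round(4),o['ft_force'].round(2),o['moment'].round(2))"
```

```text
time: 6.25
position: [0.5347, -0.0453, 0.0572]
tool_rot: [0.762, 0.648, 0.001, 0.001]
ft_force: [-3.7, 0.9, 12.4]
grip_width: 0.0184
grip_force: 60.0
[ 0.5347 -0.0453  0.0572] [-3.66  0.89 12.44] [ 0.01  0.71 -0.08]
```

```bash
cat > ck.py <<'E'
from h import *
import sys
t=[]
for n in('scene','side'):
    p,d,ci=grab(n); W=cloud(d,ci); hsv=cv2.cvtColor(p,cv2.COLOR_RGB2HSV); H,S,V=[hsv[...,i].astype(int) for i in range(3)]; X,Y,Z=[W[...,i] for i in range(3)]
    box=(X>.48)&(X<.62)&(Y>-.17)&(Y<.08)
    for nm,m in(('blue',(H>100)&(H<130)&(S>120)&(Z>.02)&(Z<.1)),('red',((H<8)|(H>172))&(S>120)&(Z>.03)&(Z<.11))):
        k,l,st,c=cv2.connectedComponentsWithStats((m&box).astype(np.uint8))
        for i in range(1,k):
            if st[i,4]>8: q=W[l==i]; print(n,nm,st[i,4],c[i].round(),q.mean(0).round(4),'min',q.min(0).round(3),'max',q.max(0).round(3))
    u,v=(250,212) if n=='scene' else (257,222)
    t.append(cv2.resize(p[v-48:v+48,u-48:u+48],(390,390),interpolation=cv2.INTER_CUBIC))
save(sys.argv[1],np.hstack(t))
E
python3 ck.py seat.png; python3 cl.py w4|tail -5; python3 tb.py w4
```

```text
scene blue 32 [273. 200.] [0.5558 0.0424 0.0594] min [0.54  0.036 0.042] max [0.567 0.05  0.066]
scene blue 40 [224. 217.] [ 0.5286 -0.1383  0.0572] min [ 0.51  -0.146  0.039] max [ 0.538 -0.131  0.065]
scene red 34 [233. 217.] [ 0.5464 -0.1167  0.0601] min [ 0.531 -0.122  0.031] max [ 0.554 -0.111  0.088]
side blue 52 [269. 237.] [ 0.5176 -0.1389  0.0542] min [ 0.504 -0.146  0.035] max [ 0.531 -0.128  0.066]
side red 33 [269. 228.] [ 0.5365 -0.1151  0.0676] min [ 0.522 -0.12   0.044] max [ 0.547 -0.107  0.086]
grey 7015 [260. 184.] [ 0.54   -0.0087  0.057 ] [ 0.516 -0.051  0.045] [0.56  0.039 0.08 ]
grey 1529 [216. 175.] [0.5236 0.0048 0.0807] [ 0.515 -0.004  0.045] [0.53  0.012 0.091]
grey 321 [233. 293.] [ 0.5211 -0.048   0.0884] [ 0.518 -0.055  0.076] [ 0.525 -0.037  0.1  ]
grey 321 [286. 293.] [ 0.5447 -0.0518  0.0886] [ 0.541 -0.059  0.077] [ 0.549 -0.04   0.1  ]
grey 763 [260. 295.] [ 0.5292 -0.0737  0.0562] [ 0.518 -0.088  0.05 ] [ 0.539 -0.064  0.06 ]
n 5161 axis x at tcp y 0.5336 yawdeg -9.28 z 0.048 pitchdeg 0.13 rms 0.00285
collar 1879 [0.548  0.0442 0.062 ] tcp [ 0.5346 -0.0453  0.0572]
((547.9849853515625, 44.27775573730469), (15.452442169189453, 26.972639083862305), 80.68277740478516)
tube mid by collar [ 0.5332 -0.0465]
```

View pics/seat.png

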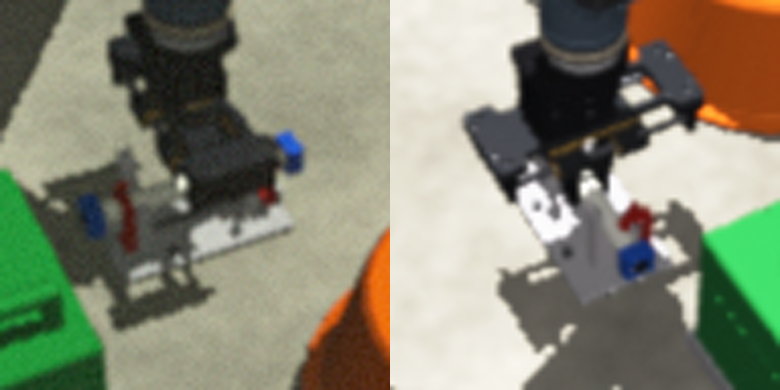

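The crop and cloud show the tube axis at z = 0.048 and the collar tops at 0.062. The -y claw is back at its shut position (x min 0.522, as at the start), over the tube. I release and rise.

```bash
python3 -m handwheel '{"hand":[0.6,0.6,0.6,0.6,0.6,0.6,0.6,0.6,0.6,0.6,0.6,0.6],"translation":[[0,0,2],[0,0,2],[0,0,2],[0,0,2],[0,0,2],[0,0,2],[0,0,2],[0,0,2],[0,0,20],[0,0,55],[0,0,95],[0,0,130]],"turn":[[0,0,0],[0,0,0],[0,0,0],[0,0,0],[0,0,0],[0,0,0],[0,0,0],[0,0,0],[0,0,0],[0,0,0],[0,0,0],[0,0,0]]}' 30
python3 ck.py seat2.png
```

```text
time: 7.4
position: [0.5333, -0.0449, 0.187]
tool_rot: [0.762, 0.648, -0.0, -0.0]
ft_force: [0.9, -0.1, 0.0]
grip_width: 0.0524
grip_force: 0.0
scene blue 28 [273. 200.] [0.5562 0.0433 0.0606] min [0.541 0.035 0.047] max [0.567 0.051 0.066]
scene blue 36 [224. 217.] [ 0.5289 -0.1396  0.0577] min [ 0.513 -0.147  0.041] max [ 0.537 -0.132  0.065]
scene red 32 [268. 205.] [0.5671 0.0114 0.0633] min [0.553 0.005 0.033] max [0.576 0.018 0.09 ]
scene red 29 [233. 217.] [ 0.5476 -0.1166  0.0577] min [ 0.532 -0.122  0.031] max [ 0.555 -0.111  0.09 ]
side blue 23 [245. 200.] [0.5468 0.0438 0.0602] min [0.534 0.036 0.054] max [0.559 0.052 0.066]
side blue 43 [269. 237.] [ 0.5154 -0.138   0.0562] min [ 0.503 -0.146  0.038] max [ 0.53  -0.127  0.066]
side red 30 [252. 202.] [0.5582 0.0129 0.0701] min [0.543 0.008 0.051] max [0.571 0.018 0.087]
side red 28 [269. 227.] [ 0.5366 -0.1151  0.0686] min [ 0.523 -0.121  0.044] max [ 0.55  -0.107  0.087]
```

The tube stays seated after release and both claws are shut. Now to the can, for a look from above with the wrist camera.

```bash
python3 -m handwheel '{"hand":[1,1,1,1,1,1,1,1,1,1,1,1],"translation":[[0,-10,35],[5,-30,65],[10,-55,95],[15,-80,120],[20,-115,133],[25,-150,133],[30,-185,133],[35,-220,133],[40,-250,133],[47,-265,133],[47,-265,133],[47,-265,133]],"turn":[[0,0,0],[0,0,0],[0,0,0],[0,0,0],[0,0,0],[0,0,0],[0,0,0],[0,0,0],[0,0,0],[0,0,0],[0,0,0],[0,0,0]]}' 15
cat > cp.py <<'E'
from h import *
import sys
p,d,ci=grab('wrist'); W=wcloud(d,ci); np.savez('/tmp/'+sys.argv[1],p=p,d=d,W=W); save(sys.argv[1]+'.png',p,1.5)
o=robot.get_obs(); print(o['time'],o['position'].round(4),o['tool_rot'].round(4),o['grip_width'],o['q'].round(2))
hsv=cv2.cvtColor(p,cv2.COLOR_RGB2HSV); H,S,V=[hsv[...,i].astype(int) for i in range(3)]; X,Y,Z=[W[...,i] for i in range(3)]
z0=float(sys.argv[2]) if len(sys.argv)>2 else .182
b=(abs(X-.58)<.08)&(abs(Y+.29)<.08)&(abs(Z-z0)<.007)&~((H>40)&(H<90)&(S>100))
k,l,st,c=cv2.connectedComponentsWithStats(b.astype(np.uint8))
for i in range(1,k):
    if st[i,4]>60: q=W[l==i]; print('cap',st[i,4],c[i].round(),q.mean(0).round(4),'min',q.min(0).round(4),'max',q.max(0).round(4)); print(cv2.minEnclosingCircle((q[:,:2]*1000).astype(np.float32)))
y=b&(H>20)&(H<35)&(S>120)
if y.sum()>9: print('stripe',y.sum(),W[y].mean(0).round(4),cv2.minAreaRect(W[y][:,:2].astype(np.float32)*1000))
g=(H>45)&(H<80)&(S>120)&(abs(Z-.15)<.006)&(Y<-.15)&(Y>-.5); print('cantop',g.sum(),cv2.minAreaRect(W[g][:,:2].astype(np.float32)*1000),np.median(Z[g]))
E
python3 cp.py w5
```

```text
time: 8.5
position: [0.5799, -0.3103, 0.3168]
tool_rot: [0.762, 0.647, -0.0, -0.002]
ft_force: [-0.8, 0.8, -0.8]
grip_width: 0.0868
grip_force: 0.0
8.55 [ 0.5799 -0.3091  0.3172] [ 7.617e-01  6.479e-01 -1.000e-04 -1.600e-03] 0.08664279997215467 [-0.66  0.51  1.25  0.    1.39 -0.5 ]
cap 2156 [250. 168.] [ 0.5728 -0.2881  0.1822] min [ 0.5481 -0.3143  0.1751] max [ 0.5973 -0.2628  0.1848]
((572.5302734375, -288.4573669433594), 25.863988876342773)
stripe 247 [ 0.5842 -0.2905  0.1827] ((583.897216796875, -290.44586181640625), (9.121771812438965, 25.819686889648438), 82.34730529785156)
cantop 18870 ((611.6373901367188, -294.46075439453125), (147.4887237548828, 195.5940704345703), 81.85404205322266) 0.1502068472827252
```

View pics/w5.png

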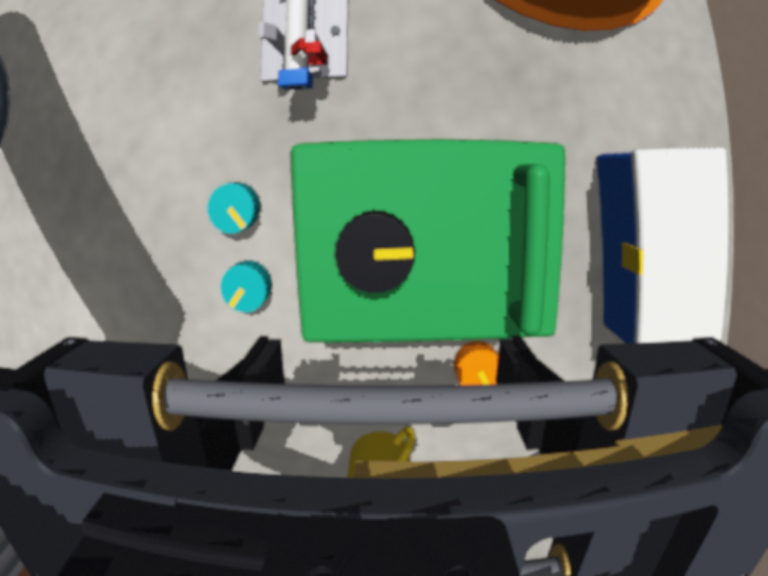

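The black cap is centred at (375,252) with its stripe pointing toward the handle; world centre is (0.573, -0.288). In the background the red claw lies over the seated tube at (309,52). I descend and grip gently.

```bash
python3 -m handwheel '{"hand":[1,1,1,1,1,1,1,0,0,0,0,0],"translation":[[-4,10,-10],[-7,21,-45],[-7,21,-80],[-7,21,-110],[-7,21,-130],[-7,21,-142],[-7,21,-142],[-7,21,-142],[-7,21,-142],[-7,21,-142],[-7,21,-142],[-7,21,-142]],"turn":[[0,0,0],[0,0,0],[0,0,0],[0,0,0],[0,0,0],[0,0,0],[0,0,0],[0,0,0],[0,0,0],[0,0,0],[0,0,0],[0,0,0]]}' 15
python3 -m handwheel '{"hand":[0,0,0,0,0],"translation":[[0,0,0],[0,0,0],[0,0,0],[0,0,0],[0,0,0]],"turn":[[0,0,0],[0,0,0],[0,0,0],[0,0,0],[0,0,0]]}' 15
python3 -c "
from h import *
o=robot.get_obs(); print(o['position'].round(4),o['ft_force'].round(2),o['moment'].round(3))"
```

```text
time: 9.55
position: [0.574, -0.2894, 0.1779]
tool_rot: [0.762, 0.648, 0.0, 0.001]
ft_force: [0.4, 0.2, -0.9]
grip_width: 0.0614
grip_force: 0.0
time: 9.97
position: [0.5737, -0.2892, 0.1771]
tool_rot: [0.762, 0.648, 0.0, 0.0]
ft_force: [-1.1, 1.3, 3.8]
grip_width: 0.0509
grip_force: 15.0
[ 0.5737 -0.2892  0.1771] [-1.13  1.26  3.76] [-0.03   0.228 -0.012]
```

```bash
python3 -m handwheel '{"hand":[0,0,0,0,0,0,0,0],"translation":[[0,0,0],[0,0,0],[0,0,0],[0,0,0],[0,0,0],[0,0,0],[0,0,0],[0,0,0]],"turn":[[0,0,0.06],[0,0,0.12],[0,0,0.18],[0,0,0.24],[0,0,0.30],[0,0,0.36],[0,0,0.42],[0,0,0.42]]}' 15
python3 -c "
from h import *
o=robot.get_obs(); print(o['position'].round(4),o['ft_force'].round(2),o['moment'].round(3),o['q'].round(2))"; python3 cp.py w6 | head -6
```

```text
time: 10.63
position: [0.5744, -0.2898, 0.1773]
tool_rot: [0.61, 0.792, 0.0, 0.002]
ft_force: [1.0, -1.0, 4.2]
grip_width: 0.0515
grip_force: 15.0
[ 0.5744 -0.2898  0.1773] [ 1.01 -1.01  4.24] [-0.242 -0.056 -0.41 ] [-0.64  0.62  1.45  0.    1.07 -0.9 ]
10.6833 [ 0.5744 -0.2899  0.1773] [6.108e-01 7.918e-01 1.000e-04 1.600e-03] 0.05177177090780388 [-0.64  0.62  1.45  0.    1.07 -0.9 ]
cap 4512 [260. 236.] [ 0.5698 -0.2781  0.1821] min [ 0.5362 -0.2963  0.175 ] max [ 0.605  -0.2628  0.189 ]
((570.6212158203125, -280.75537109375), 35.543617248535156)
cap 710 [260. 289.] [ 0.5778 -0.3078  0.1846] min [ 0.5581 -0.3142  0.1829] max [ 0.5952 -0.2996  0.1864]
((576.6519775390625, -304.1539306640625), 19.149160385131836)
stripe 139 [ 0.5797 -0.2857  0.1836] ((581.5878295898438, -285.21429443359375), (18.939298629760742, 3.1699323654174805), 12.42705249786377)
```

The moment has built up to -0.41 N m and stays there, which is about the slip limit of this grip, so this looks like the blocked direction. I try the other way.

```bash
python3 -m handwheel '{"hand":[0,0,0,0,0,0,0,0,0,0,0,0],"translation":[[0,0,0],[0,0,0],[0,0,0],[0,0,0],[0,0,0],[0,0,0],[0,0,0],[0,0,0],[0,0,0],[0,0,0],[0,0,0],[0,0,0]],"turn":[[0,0,-0.08],[0,0,-0.16],[0,0,-0.24],[0,0,-0.32],[0,0,-0.40],[0,0,-0.48],[0,0,-0.56],[0,0,-0.64],[0,0,-0.72],[0,0,-0.8],[0,0,-0.88],[0,0,-0.88]]}' 15
python3 -c "
from h import *
o=robot.get_obs(); print(o['position'].round(4),o['ft_force'].round(2),o['moment'].round(3),o['q'].round(2))"; python3 cp.py w7 | tail -2
```

```text
time: 11.68
position: [0.573, -0.2879, 0.1768]
tool_rot: [0.89, 0.456, -0.0, -0.001]
ft_force: [-0.7, 2.3, 5.9]
grip_width: 0.0513
grip_force: 15.0
[ 0.573  -0.2879  0.1768] [-0.72  2.34  5.95] [0.177 0.252 0.046] [-0.64  0.62  1.45  0.    1.07 -0.02]
stripe 117 [ 0.5799 -0.2907  0.183 ] ((581.2296752929688, -291.48431396484375), (2.6291112899780273, 17.308048248291016), 51.072349548339844)
cantop 37760 ((612.2455444335938, -292.63763427734375), (144.60888671875, 197.27883911132812), 81.98017120361328) 0.15020618705452576
```

It turns freely this way (0.05 N m), with the stripe about 0.54 rad round. I continue to about 1.2.

```bash
python3 -m handwheel '{"hand":[0,0,0,0,0,0,0,0,0,0],"translation":[[0,0,0],[0,0,0],[0,0,0],[0,0,0],[0,0,0],[0,0,0],[0,0,0],[0,0,0],[0,0,0],[0,0,0]],"turn":[[0,0,-0.08],[0,0,-0.16],[0,0,-0.24],[0,0,-0.32],[0,0,-0.40],[0,0,-0.48],[0,0,-0.56],[0,0,-0.64],[0,0,-0.68],[0,0,-0.68]]}' 15
python3 -c "
from h import *
o=robot.get_obs(); print(o['position'].round(4),o['ft_force'].round(2),o['moment'].round(3),o['q'].round(2))"; python3 cp.py w8 | tail -2
```

```text
time: 12.57
position: [0.5733, -0.2879, 0.1768]
tool_rot: [0.991, 0.133, -0.0, -0.001]
ft_force: [-0.7, 1.1, 4.9]
grip_width: 0.0515
grip_force: 15.0
[ 0.5733 -0.2879  0.1768] [-0.69  1.12  4.9 ] [0.255 0.217 0.05 ] [-0.64  0.62  1.45  0.    1.07  0.66]
stripe 118 [ 0.5777 -0.2956  0.183 ] ((578.3386840820312, -297.0766906738281), (2.712283134460449, 17.609251022338867), 13.17007064819336)
cantop 42802 ((611.9718627929688, -293.6903381347656), (147.40869140625, 195.9269561767578), 81.7455825805664) 0.15020310443621712
```

The stripe has turned 1.20 rad. I lift straight up.

```bash
python3 -m handwheel '{"hand":[0,0,0,0,0,0,0,0,0,0,0,0],"translation":[[0,0,0],[0,0,4],[0,0,9],[0,0,15],[0,0,25],[0,0,37],[0,0,50],[0,0,65],[0,0,80],[0,0,92],[0,0,97],[0,0,97]],"turn":[[0,0,0],[0,0,0],[0,0,0],[0,0,0],[0,0,0],[0,0,0],[0,0,0],[0,0,0],[0,0,0],[0,0,0],[0,0,0],[0,0,0]]}' 22
python3 -c "
from h import *
o=robot.get_obs(); print(o['position'].round(4),o['ft_force'].round(2),o['moment'].round(3),o['q'].round(2))"; python3 cp.py w9 .28 
python3 ck.py fin.png
python3 - <<'E'
from h import *
p,d,ci=grab('side'); W=cloud(d,ci); q=p[185:315,225:400]; q2,d2,c2=grab('scene'); 
save('fin2.png',np.hstack([cv2.resize(q,(400,300)),cv2.resize(q2[140:290,110:310],(400,300))]))
E
```

```text
time: 13.62
position: [0.5744, -0.2896, 0.2761]
tool_rot: [0.991, 0.134, 0.002, 0.002]
ft_force: [-0.2, -0.1, -1.3]
grip_width: 0.0516
grip_force: 22.0
[ 0.5744 -0.2896  0.2761] [-0.19 -0.06 -1.27] [-0.062  0.115  0.034] [-0.64  0.52  1.35 -0.    1.27  0.66]
13.6667 [ 0.5738 -0.2891  0.2747] [9.909e-01 1.344e-01 7.000e-04 7.000e-04] 0.051283315742327105 [-0.64  0.52  1.35  0.    1.27  0.66]
cap 4565 [260. 235.] [ 0.5865 -0.2874  0.2809] min [ 0.5686 -0.3228  0.273 ] max [ 0.6017 -0.2534  0.287 ]
((583.4732666015625, -288.0877380371094), 36.034698486328125)
cap 783 [260. 289.] [ 0.5563 -0.2957  0.283 ] min [ 0.5496 -0.3138  0.281 ] max [ 0.5654 -0.2756  0.2846]
((559.9337768554688, -294.68927001953125), 19.79831314086914)
stripe 131 [ 0.5789 -0.2976  0.2823] ((579.5949096679688, -299.2715759277344), (3.1274619102478027, 18.852169036865234), 13.589341163635254)
cantop 22439 ((612.711669921875, -294.9563293457031), (147.8069610595703, 194.8440704345703), 81.91404724121094) 0.15018115880278543
scene blue 28 [273. 200.] [0.5556 0.0438 0.0596] min [0.541 0.037 0.046] max [0.565 0.052 0.065]
scene blue 39 [224. 216.] [ 0.5273 -0.1383  0.0578] min [ 0.507 -0.146  0.043] max [ 0.536 -0.13   0.066]
scene red 32 [268. 205.] [0.5673 0.0115 0.0625] min [0.55  0.005 0.032] max [0.577 0.019 0.09 ]
scene red 35 [233. 216.] [ 0.5435 -0.115   0.0612] min [ 0.515 -0.121  0.031] max [ 0.554 -0.097  0.088]
side blue 23 [245. 200.] [0.546  0.0427 0.0617] min [0.533 0.036 0.054] max [0.557 0.049 0.067]
side blue 46 [269. 237.] [ 0.5153 -0.1384  0.0568] min [ 0.504 -0.146  0.037] max [ 0.532 -0.131  0.065]
side red 30 [252. 202.] [0.5578 0.0125 0.0708] min [0.545 0.007 0.047] max [0.57  0.019 0.092]
side red 30 [270. 227.] [ 0.5366 -0.1156  0.0708] min [ 0.524 -0.123  0.052] max [ 0.549 -0.11   0.089]
```

View pics/fin2.png

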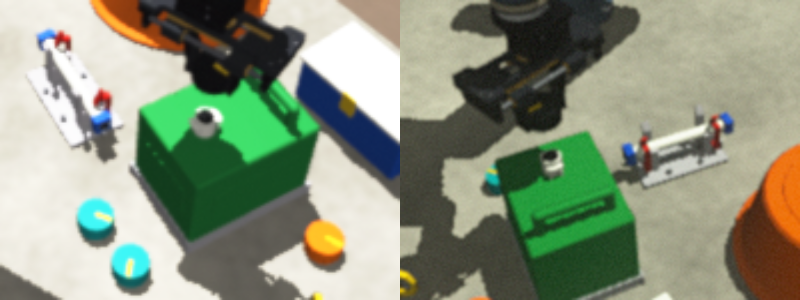

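The neck's open white mouth shows at (208,122) and (550,162), with the cap held above it. The stripe is at z = 0.282, so the underside is about 77 mm above the mouth. The tube is seated under both red claws, so I hand in.

```bash
python3 -c "
from h import *
print(hand_in())"
```

```text
the job is handed in; nothing more can be done
None
```

The job is handed in: the spout is seated and released under the shut jaw, and the black cap (left-hand thread) is held level about 77 mm above the can's mouth, with the bowl, brush and mug untouched.

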